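Narrow the tablet clamp and fit its lock knob

ROBOT

A 6-joint arm with a two-finger parallel gripper is mounted at the origin on the work surface. World frame = base frame: x ahead of the robot, y to its left, z up, the work surface at z = 0. Lengths are in mm, angles in rad, forces in N, time in s.
With the tool pointing down it reaches from about 300 to 850 mm from the base axis. Payload 5.4 kg.
Tool frame: the origin (TCP) lies midway between the tips of the shut fingers; the grasp point (between the pads) lies 19 mm behind it (robot.grip_point_offset is the distance from the TCP to the grasp point, in mm); z points along the fingers, y is the direction in which the jaws open and shut (so a half turn about z gives the same grasp; the last joint's range is limited). The gripper opens to 85 mm and grips with 20 to 120 N. Pads are 22 mm wide; open, the fingers measure 114 mm over their backs; the gripper's body (76 mm by 85 mm) begins 54 mm behind the grasp point. The pads swing forward as they close: fully open they stand 13 mm farther back than shut.
Start: joints at [-1.428, 0.158, 1.597, -0, 1.386, -0.21], TCP at [198.654, -539.577, 231.299] pointing down, gripper open.
Joint ranges: [-2.91, 2.91], [-0.94, 2.29], [0.18, 2.7], [-1.29, 4.43], [0.17, 2.64], [-3, 3]. Speed limits (rad/s): [2.57, 2.57, 3.14, 3.14, 3.14, 3.14].

INTERFACE

Orientations are given as a unit quaternion [x, y, z, w].
In Python, from rig import robot, vision gives the robot as it stands.
- The arm moves only by the shell command python3 -m jog 'ROWS' [FORCE]. ROWS is text: rows parted by semicolons, each of 7 numbers parted by spaces: the turn, a rotation vector about the world's x, y, z in degrees, then the shift along the world's x, y, z in m, then the closure, from 0 (fully open) to 1 (shut). A call has 1 to 20 rows; each row shifts and turns the commanded pose from where the row before left it; what a row does not reach is not made up. A row lasts 1/12 s, in which the tool goes at most 41.7 mm and 7.16 degrees, less where a joint would pass 70% of its speed; a pose out of reach is approached as far as the arm can. A call is refused whole if a number of a shift passes 0.0417 or a number of a turn 7.16, either way. A call with a gripper value outside its range is refused whole. The fingers move at their own pace and stop on an object; FORCE is the grip in N (left out, the last holds). Time passes only in rows, so rows that do not move let the fingers close. It gives the time, the measured TCP pose, the force and the opening at its end, in the units of the state.
- robot.state(): the state, without advancing time (a new reading comes with each control period).
- vision.grab_frame(name): name is "scene" or "top" or "wrist"; returns a dict with "pixels" (400x640x3 uint8, red, green, blue), "vfov" (degrees; the focal length in pixels is half the picture's height over the tangent of half this angle, whatever the lens; pixels are square), "cx", "cy" (the principal point, pixels), "k1" (the pictures are not rectified: a ray, as slopes to the right and down, at radius r is drawn at 1 + k1 r^2 times it, then the intrinsics apply), "R" (3x3) and "t" (3): a world point X has camera coordinates R X + t. Camera axes: x right, y down, z forward; pixel columns grow to the right and rows downward; lengths in mm; the calibration is good to about 2 mm. A picture is of the moment at which its call begins. There is no depth.
- robot.sign_off(): hands the job in, once; it reports no verdict.
The state is a dict: "clock": time; "joint_positions": joint angles; "joint_vel": joint speeds; "tau": joint torques, N m; "position": TCP position; "ee_rot": TCP orientation; "wrist_force": force on the tool from outside, world axes, zero at the start; "ft_torque": the same for the moment, N m; "grip_width": finger opening in mm.
Only numpy, scipy, OpenCV 4.12 (cv2) and the standard library are available. Lean on these libraries where they do the work, as an engineer would, in place of code of your own. Each camera call takes 0.05 s, during which the arm holds its last target. There are 200 camera calls.

TASK

Set the tablet clamp on the repair bench to its narrow width: press the spring button on its side arm flush and slide the arm into the sleeve until the button pops out in the slot. Then fit the winged knob with the square bore fully home on the clamp's slanting square spindle and let go of it. Leave the other things on the bench where they are.

Things in the scene. Friction and masses are not known exactly. Their poses are not given: they have to be found in the camera images.
- stand: Tablet clamp, fixed: base plate 200 x 180 x 12 mm with a level aluminium square sleeve, 40 mm outside, 33 inside, 150 long, axis 60 mm above the bench. Origin on the bench under the centre of the sleeve's open mouth; z up, y along the sleeve and out of its mouth, x across it, away from the robot. Base spans x -150 to 50, y -160 to 20 mm; a jaw plate 95 mm high and 70 wide stands at y = -155 mm.
- mouth (a point): Centre of the sleeve's open mouth, on the sleeve's axis, 60 mm above the bench.
- slot (a point): Centre of the slot, on the outer face of the sleeve's +x wall (3.5 mm thick). The slot is 28 mm long (along y), 14 mm tall, centred 50 mm inside the mouth.
- side_arm (a joint): Slide of the arm into the sleeve, m: 0 out (button centre 55 mm outside the mouth), 0.105 with the button centred in the slot; starts at 0 to 0.03. The arm is a steel tube 30 mm square on the sleeve's axis that cannot turn or leave it; friction 2.5 N. On its outer end a jaw plate 70 mm wide, 40 to 95 mm above the bench, 115 mm beyond the button. While the button stands out it strikes the mouth.
- button (a joint): How far the button is pressed in, m: 0 standing out, 0.007 flush with the arm. About 4 N starts it, 8 N presses it flush, as by pinching the arm across with one finger on the button's outer half. Once its leading 3 mm or more are under the sleeve wall it stays in (1.5 mm proud) when let go and the arm slides on; in the slot it springs out by itself and locks the arm (2 mm play each way).
- button_top (a point): Centre of the outer face of the spring button: dark steel, oblong, 24 mm long along the arm, 10 mm tall, standing 7 mm out of the arm's +x side at its mid height (60 mm above the bench).
- grip_spot (a point): Point on the side arm's centre line, 75 mm farther out (clamp's +y) than the button, on bare tube between the button and the arm's jaw plate: a place to grip or push the arm. It stays outside the sleeve when the button is in the slot.
- spindle: Steel square spindle on the clamp, leaning 30 degrees from vertical to the clamp's -x (robot) side. Origin: centre of its round shoulder (34 mm across) on which the knob seats, at clamp x -95, y -80, z 62 mm; z along the spindle, outward and up; x and y square to its flats, y parallel to the clamp's y. 12 mm square for 21 mm, then tapering over 7 mm to 6 mm square.
- knob: Loose black winged knob, about 60 g: block 34 (x) x 32 (y) x 24 mm with a 15 mm square through bore along z, parallel to its sides, and on each x side a wing 13 mm wide, 20 tall; 70 mm over both. Origin: centre of its underside, z along the bore. Stands flat on the bench; grip it across its 32 mm (y) sides. Fits the spindle at any quarter turn.
- round_knob: Bystander: loose plain round black knob 40 mm across, 22 mm tall with a round 12 mm hole. Origin under its centre.
- screw_pot: Bystander: small steel bowl 52 mm across, 28 mm tall. Origin under its centre.
- tablet: Bystander: opened tablet lying on the bench, 170 x 245 x 6 mm. Origin under its centre.
- spray_can: Bystander: white spray can 66 mm across, 210 mm tall. Origin under its centre.
- spray_bottle: Bystander: white bottle with a trigger head, 72 mm across, about 200 mm tall. Origin under its centre.
- screwdriver: Bystander: screwdriver 160 mm long lying on the bench.
- tweezers: Bystander: dark tweezers 120 mm long lying on the bench.
Mind the look-alikes: they are no part of the job. What is shaped like the knob but purple, turquoise or white is not meant.

How it is judged:
By the outcome, as a careful person would: the job done as asked, in the order asked, and still so for the second after the job is handed in, with the robot touching nothing.
It also fails if it takes over 51 s, if anything falls off the work surface, if the arm or the gripper's body presses on something with over 40 N, if the wrist force passes 120 N, or if a joint passes its speed limit or range.

## Working session

There is one attempt and no reset: what is moved stays moved. The work goes in short steps, Python scripts to look and compute and a shell command to move; the robot and the scene stay as the last step left them, time stands still between calls to the robot, and variables do not carry over. Pictures are saved under pics/ and viewed, about 8 in all and at most 12, crops included, and the job is handed in when it is done.

```bash
ls; mkdir -p pics
python3 - <<'E'
from rig import robot, vision
import cv2,numpy as np,pickle
fr={}
for n in("scene","top"):
    f=vision.grab_frame(n);fr[n]=f
    cv2.imwrite(f"pics/{n}0.png",f["pixels"][...,::-1])
    print(n,f["vfov"],f["cx"],f["cy"],f["k1"],np.round(-f["R"].T@f["t"]),np.round(f["R"],3).tolist())
pickle.dump(fr,open("fr0.pkl","wb"))
print(robot.state(), robot.grip_point_offset)
E
```

```text
pics
scene 53.50261595357124 326.1513405294822 202.7616773661584 0.02631925935046147 [1009.  362.  933.] [[-0.58, 0.814, -0.012], [0.663, 0.464, -0.588], [-0.473, -0.349, -0.809]]
top 45.08729054227675 314.38274008222095 210.37077231612687 -0.1391417945924838 [ 429.   24. 1557.] [[-0.019, -1.0, 0.015], [-0.997, 0.018, -0.072], [0.071, -0.017, -0.997]]
{'clock': 0.1, 'joint_positions': array([-1.42809554e+00,  1.58991235e-01,  1.59808832e+00,  1.05498190e-05,
        1.38621427e+00, -2.10141700e-01]), 'joint_vel': array([ 7.39848231e-05, -1.29892363e-03, -1.12830592e-03,  1.33721617e-03,
       -2.60762246e-04, -4.92498451e-04]), 'tau': array([-2.31220092e-04, -3.96991718e+01, -3.32337284e+01, -2.29830557e-04,
        4.16223222e-03, -2.33377264e-06]), 'position': array([ 198.58356403, -539.04888798,  230.42144531]), 'ee_rot': array([ 9.84477909e-01,  1.75506476e-01,  3.38581558e-05, -8.49925002e-04]), 'wrist_force': array([ 0.37620774, -0.18550254, -0.54860454]), 'ft_torque': array([ 0.00514357, -0.0137175 ,  0.00565782]), 'grip_width': 85.20535132000522} 18.700000000000003
```

View pics/scene0.png

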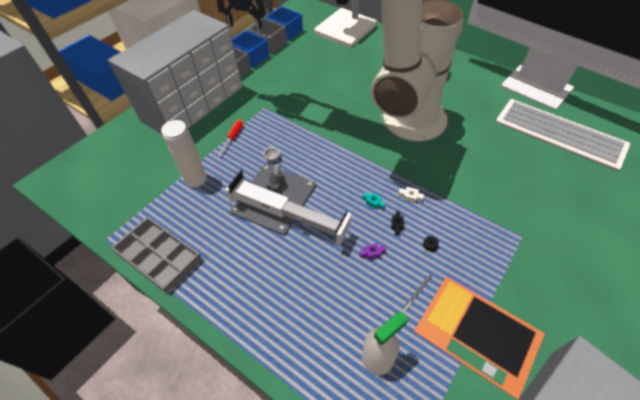

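View pics/top0.png

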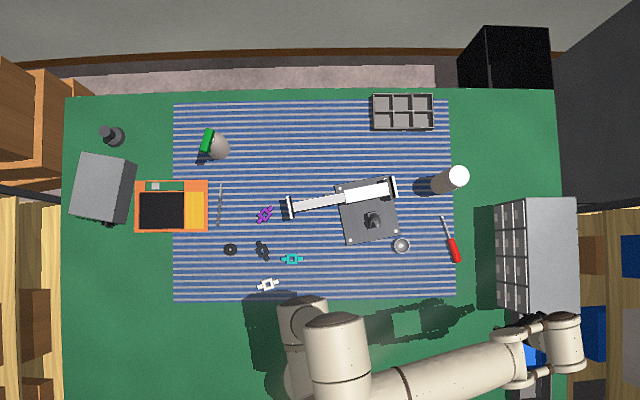

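Black winged knob at top (262,250) / scene (397,223). The others are purple (264,214), turquoise (291,258), white (268,285), and the round black knob at (230,249). The one that fits is the black one with wings, and I'll confirm it in enlarged crops along with the clamp.

```bash
cat > h.py <<'E'
import numpy as np,cv2
from scipy.spatial.transform import Rotation as Ro
def K(f):
    F=f["pixels"].shape[0]/2/np.tan(np.radians(f["vfov"]/2)); return np.array([[F,0,f["cx"]],[0,F,f["cy"]],[0,0,1]])
def proj(f,X):
    return cv2.projectPoints(np.atleast_2d(X).astype(float),cv2.Rodrigues(np.array(f["R"]))[0],np.array(f["t"],float),K(f),np.array([f["k1"],0,0,0.]))[0][:,0]
def back(f,uv,z):
    n=cv2.undistortPointsIter(np.array([[uv]],float),K(f),np.array([f["k1"],0,0,0.]),None,None,(3,50,1e-9))[0,0]
    R=np.array(f["R"]);c=-R.T@f["t"];d=R.T@[n[0],n[1],1]
    return c+d*(z-c[2])/d[2]
def st(p,X):  # stand frame -> world, p=x,y,yaw
    c,s=np.cos(p[2]),np.sin(p[2]);X=np.atleast_2d(X);return X@np.array([[c,-s,0],[s,c,0],[0,0,1]]).T+[p[0],p[1],0]
def crop(f,u,v,w,h,s,name):
    cv2.imwrite(name,cv2.resize(f["pixels"][v:v+h,u:u+w,::-1],None,fx=s,fy=s,interpolation=cv2.INTER_CUBIC))
E
python3 - <<'E'
from h import *;import pickle
fr=pickle.load(open("fr0.pkl","rb"))
t=fr["top"]
crop(t,215,165,200,140,4,"pics/tc.png")
crop(fr["scene"],220,140,230,130,3.4,"pics/sc.png")
print(back(t,(262,250),12),back(fr["scene"],(397,223),12))
E
```

```text
[415.49253099 168.24215848  12.        ] [413.40525494 164.7043193   12.        ]
```

View pics/tc.png

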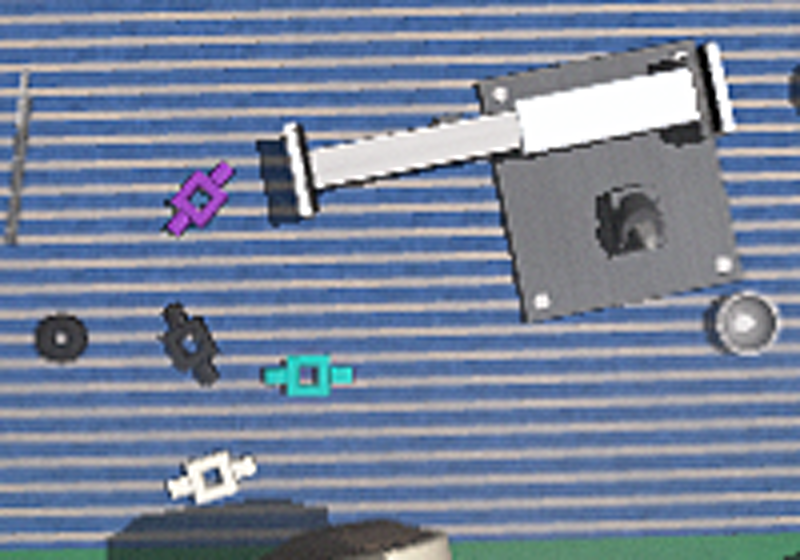

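View pics/sc.png

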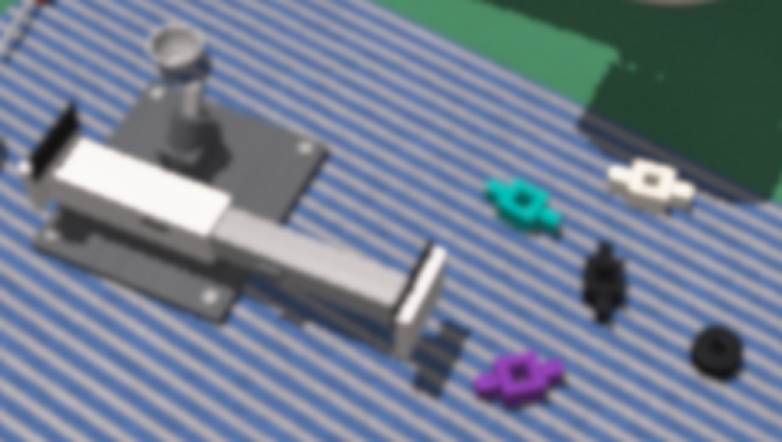

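Top crop: the black winged knob with square bore sits at about (190,345), between the round knob (60,340) and the turquoise one. The base corners, mouth (518-524,103-150) and button (scene crop ~265,268) are visible. Now I'll fit the clamp pose from both views.

Run:
```python
from h import *;import pickle
from scipy.optimize import least_squares
fr=pickle.load(open("fr0.pkl","rb"));t,s=fr["top"],fr["scene"]
T=lambda p:((p[0]+.5)/4-.5+215,(p[1]+.5)/4-.5+165)
S=lambda p:((p[0]+.5)/3.4-.5+220,(p[1]+.5)/3.4-.5+140)
X=[(50,20,12),(-150,20,12),(-150,-160,12),(20,0,80),(-20,0,80)]
tu=[T(p) for p in[(475,85),(525,322),(743,272),(518,103),(524,150)]]
XS=[(50,20,12),(-150,20,12),(50,-160,12),(20,0,80),(-20,0,80)]
su=[S(p) for p in[(222,320),(327,152),(35,243),(212,236),(230,207)]]
def res(p,w=(1,1)): return np.r_[(proj(t,st(p,X))-tu).ravel()*w[0],(proj(s,st(p,XS))-su).ravel()*w[1]]
for w in((1,0),(0,1),(1,1)):
    r=least_squares(res,[520,0,.2],args=(w,)); print(w,r.x,np.degrees(r.x[2])); 
p=r.x;print(np.round(r.fun.reshape(-1,2),1).tolist())
# arm jaw top outer edge
for uv in[(283,125),(300,217)]:
    W=back(t,T(uv),95);q=st((0,0,-p[2]),W-[p[0],p[1],0])[0];print("jaw",q)
W=back(t,T((190,345)),24);print("knob top",W,"scene",back(s,S((605,278)),24))
a,b=back(t,T((173,308)),20),back(t,T((210,381)),20);print(a,b,np.degrees(np.arctan2(*(a-b)[1::-1])),np.linalg.norm(a-b))
for n,q in dict(button=(22,50,60),slot=(20,-50,60),tip=(-109,-80,86.2),sh=(-95,-80,62)).items():
    W=st(p,q);print(n,W,proj(t,W),proj(s,W))
bs=S((265,268));print("btn px",bs)
W=back(s,bs,60);print("button stand",st((0,0,-p[2]),W-[p[0],p[1],0]))
np.save("p.npy",p)
```

```text
(1, 0) [ 5.76453243e+02 -9.37607269e+01  1.92943233e-01] 11.054832911923883
(0, 1) [ 5.76160564e+02 -9.35558267e+01  1.70719903e-01] 9.781529945998809
(1, 1) [ 5.76227197e+02 -9.37746795e+01  1.83631434e-01] 10.521306173309934
[[0.1, -1.2], [0.3, 0.3], [0.2, 1.4], [-1.1, -0.3], [0.0, 0.6], [-0.2, 1.2], [0.9, -1.7], [-1.3, 1.3], [-1.0, 0.8], [0.9, -1.8]]
jaw [ 36.26713683 177.32939379  95.        ]
jaw [-35.1337427 178.5067434  95.       ]
knob top [412.81889401 166.76174015  24.        ] scene [415.71703907 166.03035118  24.        ]
[442.41702565 180.29899669  20.        ] [383.93558245 151.61999608  20.        ] 26.123095850878784 65.1349696843726
button [[588.72725554 -40.59810063  60.        ]] [[326.74582588 193.35849589]] [[298.05773867 221.21628132]]
slot [[ 605.02099628 -139.28201022   60.        ]] [[358.08252387 187.66242133]] [[265.48914052 207.82333841]]
tip [[ 483.66789833 -192.33317061   86.2       ]] [[377.21405091 225.69885849]] [[277.91165984 165.156121  ]]
sh [[ 497.43251736 -189.77675453   62.        ]] [[375.15515814 221.61453326]] [[276.47256844 174.1120212 ]]
btn px (297.5882352941177, 218.47058823529412)
button stand [[14.78379682 44.87030776 60.        ]]
```

```bash
python3 -m jog '0 0 4.72 .0215 .03 -.0024 0;0 0 4.72 .0215 .03 -.0024 0;0 0 4.72 .0215 .03 -.0024 0;0 0 4.72 .0215 .03 -.0024 0;0 0 4.72 .0215 .03 -.0024 0;0 0 4.72 .0215 .03 -.0024 0;0 0 4.72 .0215 .03 -.0024 0;0 0 4.72 .0215 .03 -.0024 0;0 0 4.72 .0215 .03 -.0024 0;0 0 4.72 .0215 .03 -.0024 0;0 0 4.72 .0215 .03 -.0024 0;0 0 4.72 .0215 .03 -.0024 0;0 0 4.72 .0215 .03 -.0024 0;0 0 4.72 .0215 .03 -.0024 0;0 0 4.72 .0215 .03 -.0024 0;0 0 4.72 .0215 .03 -.0024 0;0 0 4.72 .0215 .03 -.0024 0;0 0 0 0 0 0 0;0 0 0 0 0 0 0' 20
python3 - <<'E'
from h import *;from rig import robot,vision;import pickle
f=vision.grab_frame("wrist");pickle.dump(f,open("w1.pkl","wb"))
crop(f,0,0,640,400,1.25,"pics/w1.png")
print(-f["R"].T@f["t"],f["R"].round(2).tolist(),f["vfov"],f["k1"])
s=robot.state();print(s["clock"],s["position"],s["ee_rot"])
p=np.load("p.npy");
for q in[(22,50,60),(20,-50,60),(20,0,80),(-20,0,80),(-110,-80,86),(20,-150,80),(-20,-150,80),(50,20,12),(-150,20,12)]:print(q,proj(f,st(p,q)).round()*1.25)
E
```

```text
clock: 1.68
position: [564.2, -27.9, 189.6]
ee_rot: [0.639, 0.77, -0.0, -0.001]
wrist_force: [0.4, -1.3, 0.5]
grip_width: 85.7
[550.78207745  39.10996109 331.9445186 ] [[0.98, 0.18, -0.0], [0.18, -0.95, 0.27], [0.05, -0.27, -0.96]] 58.15476318203963 -0.08153915262953454
1.7333 [563.80676196 -29.06178088 189.80194435] [ 6.39390368e-01  7.68881890e-01 -5.01682314e-04 -5.87236795e-04]
(22, 50, 60) [[427.5  258.75]]
(20, -50, 60) [[421.25 395.  ]]
(20, 0, 80) [[425. 345.]]
(-20, 0, 80) [[361.25 345.  ]]
(-110, -80, 86) [[230.   453.75]]
(20, -150, 80) [[420.   526.25]]
(-20, -150, 80) [[365.   526.25]]
(50, 20, 12) [[458.75 277.5 ]]
(-150, 20, 12) [[197.5 277.5]]
```

View pics/w1.png

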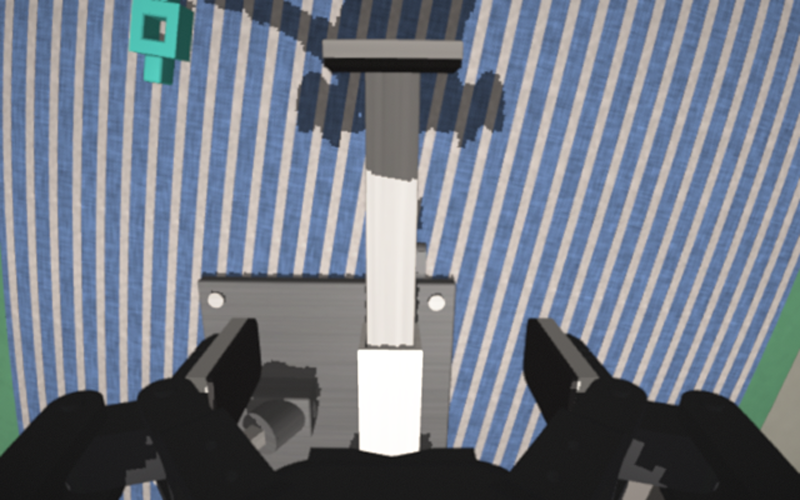

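The wrist view shows the base edge at (200,277)-(455,279), the mouth top corners at (359,350) and (422,350), and the button at (421,243-277). Next step is refining the fit.

Run:
```python
from h import *;import pickle
from scipy.optimize import least_squares
f=pickle.load(open("w1.pkl","rb"))
X=[(50,20,12),(-150,20,12),(20,0,80),(-20,0,80),(20,-148,80),(-20,-148,80)]
u=np.array([(455,279),(200,277.5),(422,350),(358.5,350)])/1.25
r=least_squares(lambda p:(proj(f,st(p,X[:4]))-u).ravel(),np.load("p.npy"));p=r.x
print(p,np.degrees(p[2]),r.fun.reshape(-1,2).round(1).tolist())
inv=lambda W:st((0,0,-p[2]),W-[p[0],p[1],0])[0].round(1)
for n,uv,z in[("btn far",(422,243),65),("btn near",(422,278),65),("arm L far",(366,100),75),("arm R far",(420,100),75),("arm L near",(366,300),75),("arm R near",(416,300),75),("jaw inner top L",(323,67),95),("R",(462,67),95)]:print(n,inv(back(f,np.array(uv)/1.25,z)))
print(proj(f,st(p,[(-109,-80,86.2),(-95,-80,62),(20,-150,80),(-20,-150,80)]))*1.25)
crop(f,150,190,200,200,4,"pics/w1c.png")
np.save("p2.npy",p)
```

```text
[ 5.75367584e+02 -9.64124776e+01  1.75587452e-01] 10.060419940804097 [[1.8, 2.1], [-3.1, 0.9], [0.7, -0.9], [0.3, -1.3]]
btn far [18.6 64.6 65. ]
btn near [19.2 41.7 65. ]
arm L far [-15.  148.4  75. ]
arm R far [ 14.6 148.6  75. ]
arm L near [-15.6  30.6  75. ]
arm R near [15.2 30.9 75. ]
jaw inner top L [-35.3 163.4  95. ]
R [ 34.1 164.1  95. ]
[[228.98274557 455.30336706]
 [258.96812212 432.72800531]
 [416.11659945 528.44839529]
 [361.99601175 527.98880925]]
```

View pics/w1c.png

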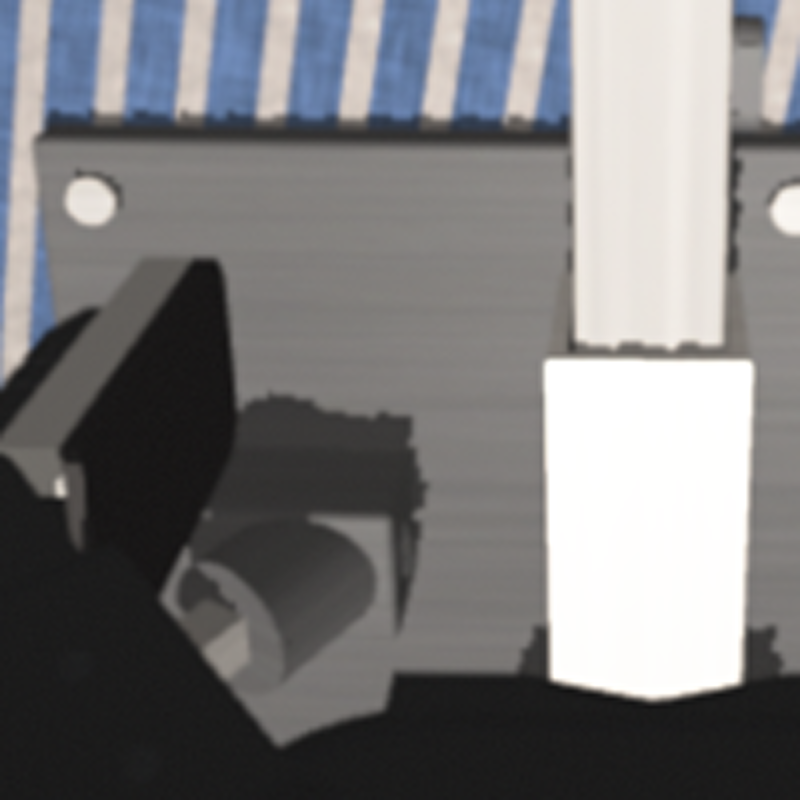

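```bash
python3 -m jog '0 0 -.4 -.0005 -.0053 -.03 0;0 0 0 0 0 -.03 0;0 0 0 0 0 -.03 0;0 0 0 0 0 -.03 0;0 0 0 0 0 -.029 0;0 0 0 0 0 0 .4;0 0 0 0 0 0 .5' 20; python3 -m jog '0 0 0 0 0 0 1;0 0 0 0 0 0 1;0 0 0 0 0 0 1;0 0 0 0 0 0 1;0 0 0 0 0 0 1'
```

```text
clock: 2.32
position: [561.8, -35.5, 40.5]
ee_rot: [0.643, 0.766, -0.001, -0.002]
wrist_force: [-0.4, -1.1, 1.1]
grip_width: 63.8
clock: 2.73
position: [565.0, -36.1, 45.1]
ee_rot: [0.642, 0.767, -0.0, 0.002]
wrist_force: [-6.0, -2.0, 12.0]
grip_width: 29.6
```

```bash
python3 -m jog '0 0 0 .0005 -.0023 .002 1;0 0 0 .0009 -.0048 0 1;0 0 0 .0009 -.0048 0 1;0 0 0 .0009 -.0048 0 1;0 0 0 .0009 -.0048 0 1;0 0 0 .0009 -.0048 0 1;0 0 0 .0009 -.0048 0 1;0 0 0 .0009 -.0048 0 1;0 0 0 0 0 0 1'; python3 -c "
from rig import robot;s=robot.state();from h import *;p=np.load('p2.npy');W=s['position'];print(W,st((0,0,-p[2]),W-[p[0],p[1],0]))"
```

```text
clock: 3.48
position: [571.4, -72.6, 45.1]
ee_rot: [0.642, 0.766, -0.0, 0.001]
wrist_force: [-2.7, -0.8, 6.4]
grip_width: 29.8
[571.44726665 -72.57299071  45.12873521] [[ 0.30439951 24.15775993 45.12873521]]
```

Free slide so far (tool y 24). Another 10 mm to go.

```bash
python3 -m jog '0 0 0 .0006 -.0034 0 1;0 0 0 .0006 -.0034 0 1;0 0 0 .0006 -.0034 0 1;0 0 0 0 0 0 1;0 0 0 0 0 0 1'
python3 - <<'E'
from rig import robot,vision;s=robot.state();from h import *;p=np.load('p2.npy');W=s['position'];print(W,st((0,0,-p[2]),W-[p[0],p[1],0]))
f=vision.grab_frame("wrist");crop(f,200,100,240,180,3.3,"pics/w2.png")
E
```

```text
clock: 3.9
position: [573.2, -82.5, 45.1]
ee_rot: [0.642, 0.766, -0.0, 0.001]
wrist_force: [-1.9, 0.3, 5.4]
grip_width: 29.9
[573.20756036 -82.49691841  45.12516065] [[ 0.30405003 14.07892196 45.12516065]]
```

View pics/w2.png

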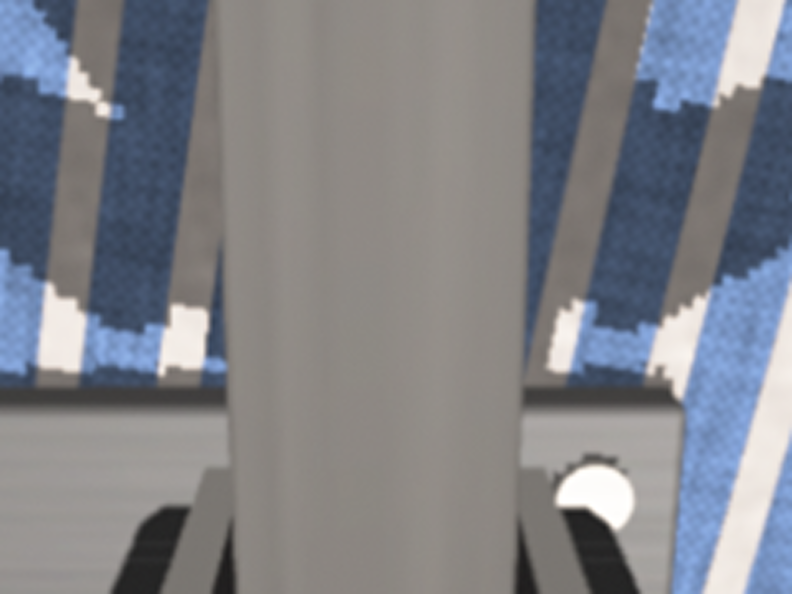

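The fingers are closed flush on the tube and there's no contact force. Now release, move out to the grip spot, re-grip and push.

```bash
python3 -m jog '0 0 0 0 0 0 .3;0 0 0 0 0 0 .3;0 0 0 0 0 0 .3;0 0 0 -.0028 .016 0 .3;0 0 0 -.0028 .016 0 .3;0 0 0 -.0028 .016 0 .3;0 0 0 -.0028 .016 0 .3;0 0 0 0 0 0 1;0 0 0 0 0 0 1;0 0 0 0 0 0 1;0 0 0 0 0 0 1;0 0 0 .0009 -.0049 0 1;0 0 0 .0009 -.0049 0 1;0 0 0 .0009 -.0049 0 1;0 0 0 .0009 -.0049 0 1;0 0 0 .0009 -.0049 0 1;0 0 0 .0009 -.0049 0 1;0 0 0 .0009 -.0049 0 1;0 0 0 0 0 0 1' 30; python3 -c "
from rig import robot;s=robot.state();from h import *;p=np.load('p2.npy');W=s['position'];print(W,st((0,0,-p[2]),W-[p[0],p[1],0]))"
```

```text
clock: 5.53
position: [567.7, -51.7, 43.6]
ee_rot: [0.643, 0.766, 0.001, -0.0]
wrist_force: [0.6, 3.6, -0.0]
grip_width: 29.6
[567.66930136 -51.65025317  43.58844837] [[ 0.23944549 45.41875118 43.58844837]]
```

```bash
for i in 1; do python3 -m jog '0 0 0 .0006 -.0034 0 1;0 0 0 .0006 -.0034 0 1;0 0 0 .0006 -.0034 0 1;0 0 0 .0006 -.0034 0 1;0 0 0 0 0 0 1'; done; python3 -m jog '0 0 0 .0003 -.0015 0 1;0 0 0 .0003 -.0015 0 1;0 0 0 .0003 -.0015 0 1;0 0 0 .0003 -.0015 0 1;0 0 0 0 0 0 1'
```

```text
clock: 5.95
position: [570.0, -64.9, 43.6]
ee_rot: [0.643, 0.766, 0.001, -0.0]
wrist_force: [1.9, 4.8, 0.8]
grip_width: 29.3
clock: 6.37
position: [571.2, -71.3, 43.6]
ee_rot: [0.643, 0.766, 0.0, 0.0]
wrist_force: [0.1, 2.0, -0.7]
grip_width: 29.8
```

```bash
python3 -m jog '0 0 0 .0003 -.0015 0 1;0 0 0 .0003 -.0015 0 1;0 0 0 0 0 0 1'; python3 -m jog '0 0 0 .0003 -.0015 0 1;0 0 0 0 0 0 1'
```

```text
clock: 6.62
position: [571.7, -74.5, 43.6]
ee_rot: [0.643, 0.766, 0.0, 0.0]
wrist_force: [0.6, 2.0, 0.8]
grip_width: 29.8
clock: 6.78
position: [571.7, -74.5, 43.6]
ee_rot: [0.643, 0.766, 0.001, -0.001]
wrist_force: [0.7, 6.5, 3.1]
grip_width: 29.8
```

```bash
python3 -m jog '0 0 0 .0003 -.0015 0 1;0 0 0 0 0 0 1'; python3 -m jog '0 0 0 -.0003 .0015 0 1;0 0 0 -.0003 .0015 0 1;0 0 0 -.0003 .0015 0 1;0 0 0 -.0003 .0015 0 1;0 0 0 -.0003 .0015 0 1;0 0 0 0 0 0 1'
```

```text
clock: 6.95
position: [571.8, -74.6, 43.6]
ee_rot: [0.643, 0.766, 0.001, -0.002]
wrist_force: [-1.5, 12.3, 5.3]
grip_width: 29.4
clock: 7.45
position: [571.0, -70.2, 43.6]
ee_rot: [0.642, 0.766, -0.0, 0.001]
wrist_force: [2.6, -3.5, -1.3]
grip_width: 29.3
```

```bash
python3 -m jog '0 0 0 -.0003 .0015 0 1;0 0 0 -.0003 .0015 0 1;0 0 0 0 0 0 1'; python3 -m jog '0 0 0 .0006 -.0025 0 1;0 0 0 .0005 -.0025 0 1;0 0 0 0 0 0 1; 0 0 0 0 0 0 .1;0 0 0 0 0 0 0;0 0 0 0 0 .03 0;0 0 0 0 0 .04 0;0 0 0 0 0 .04 0;0 0 0 0 0 .03 0;0 0 0 0 0 0 0'
python3 - <<'E'
from rig import vision;from h import *
f=vision.grab_frame("scene");crop(f,220,140,230,130,3.4,"pics/sc2.png")
E
```

```text
clock: 7.7
position: [571.0, -70.1, 43.7]
ee_rot: [0.643, 0.766, -0.002, 0.003]
wrist_force: [5.3, -14.4, -6.4]
grip_width: 29.3
clock: 8.53
position: [575.1, -72.4, 191.7]
ee_rot: [0.642, 0.766, 0.002, 0.006]
wrist_force: [0.6, 0.2, 1.1]
grip_width: 85.1
```

View pics/sc2.png

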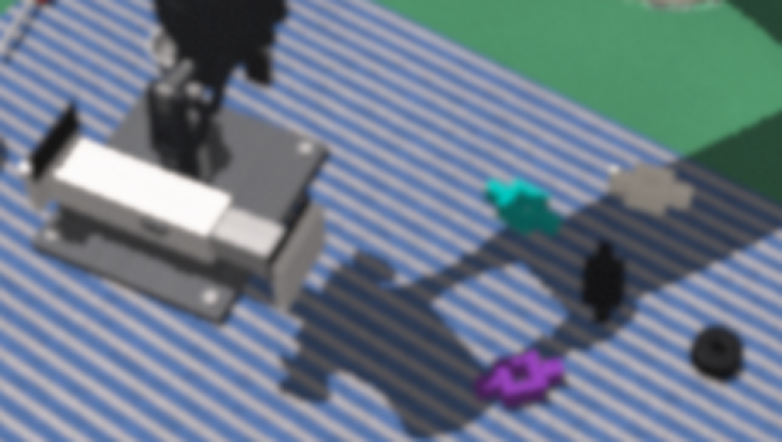

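The arm is locked both ways: 12 N in and 14 N out moved it only about 4 mm. The scene crop shows the arm fully in and the bystanders untouched. On to the knob.

```bash
python3 -m jog '0 0 -6.2 -.0134 .0199 -.001 0;0 0 -6.2 -.0134 .0199 -.001 0;0 0 -6.2 -.0134 .0199 -.001 0;0 0 -6.2 -.0134 .0199 -.001 0;0 0 -6.2 -.0134 .0199 -.001 0;0 0 -6.2 -.0134 .0199 -.001 0;0 0 -6.2 -.0134 .0199 -.001 0;0 0 -6.2 -.0134 .0199 -.001 0;0 0 -6.2 -.0134 .0199 -.001 0;0 0 -6.2 -.0134 .0199 -.001 0;0 0 -6.2 -.0134 .0199 -.001 0;0 0 -6.2 -.0134 .0199 -.001 0;0 0 0 0 0 0 0;0 0 0 0 0 0 0'
python3 - <<'E'
from h import *;from rig import robot,vision;import pickle
f=vision.grab_frame("wrist");pickle.dump(f,open("w3.pkl","wb"))
crop(f,160,100,320,240,2.5,"pics/w3.png")
s=robot.state();print(s["position"],s["ee_rot"])
q=[(414,166.5,24),(414,166.5,0)];print((proj(f,q)-[160,100])*2.5)
E
```

```text
clock: 9.75
position: [408.6, 168.0, 169.8]
ee_rot: [0.975, 0.224, -0.002, -0.0]
wrist_force: [0.2, 0.0, 0.1]
grip_width: 85.5
[409.46333119 167.36736572 170.29713707] [ 9.74757167e-01  2.23264813e-01 -1.13383102e-03  4.96312593e-05]
[[393.53887177 188.91732554]
 [392.9098497  174.08379182]]
```

View pics/w3.png

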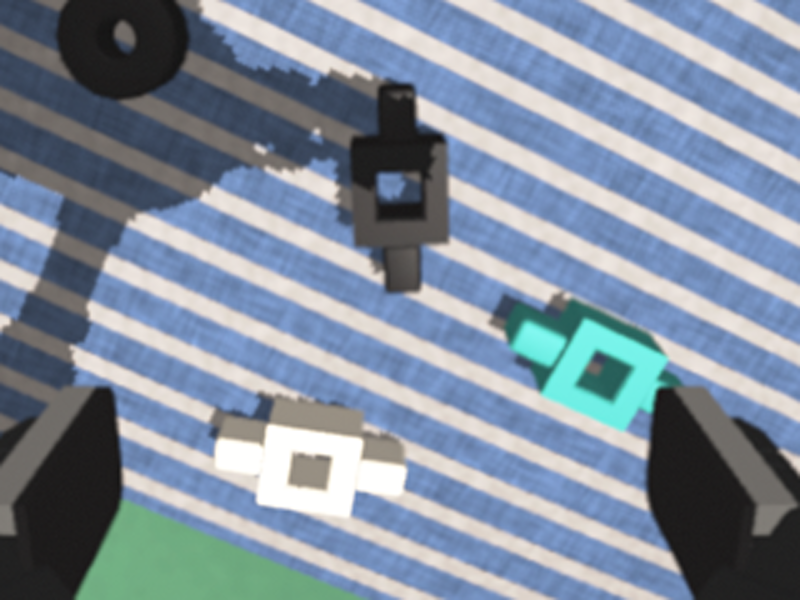

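The black knob's bore rim centre is at about crop (401,196), and its near top edge runs (355,246)-(447,243). It is black, winged and square-bored, with white and turquoise beside it.

Run:
```python
from h import *;import pickle
f=pickle.load(open("w3.pkl","rb"));B=lambda u,z:back(f,(np.array(u)+1.25)/2.5-.5+[160,100],z)
print("c",B((401,196),24))
a,b=B((355,246),24),B((447,243),24);print(a,b,np.linalg.norm(a-b),"y ang",np.degrees(np.arctan2(*(b-a)[1::-1])))
a,b=B((402,291),20),B((397,88),20);print(a,b,(a+b)/2,np.linalg.norm(a-b),"x ang",np.degrees(np.arctan2(*(b-a)[1::-1])))
for g in np.arange(20,33,2):
  c,s=np.cos(np.radians(g)),np.sin(np.radians(g));m=B((401,196),24)
  print(g,((proj(f,[m+[c*x-s*y,s*x+c*y,0] for x,y in((-17,16),(-17,-16),(17,16),(17,-16))])-[160,100])*2.5).round().tolist())
```

```text
c [412.92948798 163.251549    24.        ]
[390.88381686 169.52619691  24.        ] [405.20089767 142.37678834  24.        ] 30.693145627027622 y ang -62.195340922544474
[382.27093086 147.74404422  20.        ] [443.67059248 179.68741321  20.        ] [412.97076167 163.71572872  20.        ] 69.21197345802966 x ang 27.48584883973548
20 [[348.0, 241.0], [443.0, 250.0], [357.0, 140.0], [456.0, 150.0]]
22 [[349.0, 242.0], [445.0, 249.0], [355.0, 142.0], [454.0, 148.0]]
24 [[351.0, 244.0], [447.0, 247.0], [353.0, 143.0], [452.0, 146.0]]
26 [[353.0, 246.0], [449.0, 246.0], [352.0, 145.0], [451.0, 145.0]]
28 [[355.0, 247.0], [451.0, 244.0], [350.0, 147.0], [449.0, 143.0]]
30 [[357.0, 249.0], [452.0, 242.0], [348.0, 148.0], [447.0, 141.0]]
32 [[359.0, 250.0], [454.0, 240.0], [347.0, 150.0], [445.0, 140.0]]
```

```bash
python3 -m jog '0 0 1.7 .0034 -.004 -.033 0;0 0 0 0 0 -.033 0;0 0 0 0 0 -.033 0;0 0 0 0 0 -.033 .2;0 0 0 0 0 -.032 .2;0 0 0 0 0 0 .3;0 0 0 0 0 0 .5;0 0 0 0 0 0 1;0 0 0 0 0 0 1;0 0 0 0 0 0 1;0 0 0 0 0 0 1;0 0 0 0 0 0 1' 40
```

```text
clock: 10.8
position: [415.9, 163.6, 9.6]
ee_rot: [0.972, 0.237, 0.002, 0.0]
wrist_force: [0.3, -1.8, 6.7]
grip_width: 30.9
```

```bash
python3 -m jog '0 0 0 0 0 .03 1;0 0 -5.77 0 0 .042 1;0 0 -5.77 0 0 .04 1;0 0 -5.76 .004 -.0301 .012 1;.87 -4.92 0 .004 -.0301 0 1;.87 -4.92 0 .004 -.0301 0 1;.87 -4.92 0 .004 -.0301 0 1;.87 -4.92 0 .004 -.0301 0 1;.88 -4.91 0 .004 -.0301 0 1;.88 -4.91 0 .004 -.0301 0 1;0 0 0 .004 -.0301 0 1;0 0 0 .004 -.0301 0 1;0 0 0 .004 -.0301 0 1;0 0 0 .004 -.0301 0 1;0 0 0 .004 -.0301 0 1;0 0 0 0 0 0 1;0 0 0 0 0 0 1'
python3 - <<'E'
from h import *;from rig import robot,vision;import pickle
f=vision.grab_frame("wrist");g=vision.grab_frame("scene");pickle.dump((f,g),open("w4.pkl","wb"))
crop(f,120,100,400,300,2,"pics/w4.png")
s=robot.state();W=s["position"];M=Ro.from_quat(s["ee_rot"]).as_matrix();p=np.load("p2.npy")
z=np.array([-.5*np.cos(p[2]),-.5*np.sin(p[2]),.75**.5]);y=np.array([-np.sin(p[2]),np.cos(p[2]),0]);x=np.cross(y,z);S=st(p,(-95,-80,62))[0]
d=W-S;print(W,"spindle frame x y z:",d@x,d@y,d@z,"\ntool in spindle frame",(np.array([x,y,z])@M).round(3).tolist())
for q in(0,21,28):print(q,(proj(f,S+q*z)-[120,100])*2)
c=W-M[:,2]*14;print("knob top c guess",(proj(f,[c,W-9.6*z,W])-[120,100])*2)
E
```

```text
[415.89236381 163.55681681   9.60618129] spindle frame x y z: -40.58158676814666 363.8302115975376 -37.06938063050505 
tool in spindle frame [[0.829, 0.259, -0.496], [0.298, -0.955, -0.001], [-0.474, -0.147, -0.868]]
0 [[1015.47412942  425.571723  ]]
21 [[663.58365544 308.57145035]]
28 [[483.66477316 235.75520199]]
knob top c guess [[384.05285542 347.84787038]
 [390.69567367 282.64731983]
 [384.32608497 317.09316257]]out of range
```

View pics/w4.png

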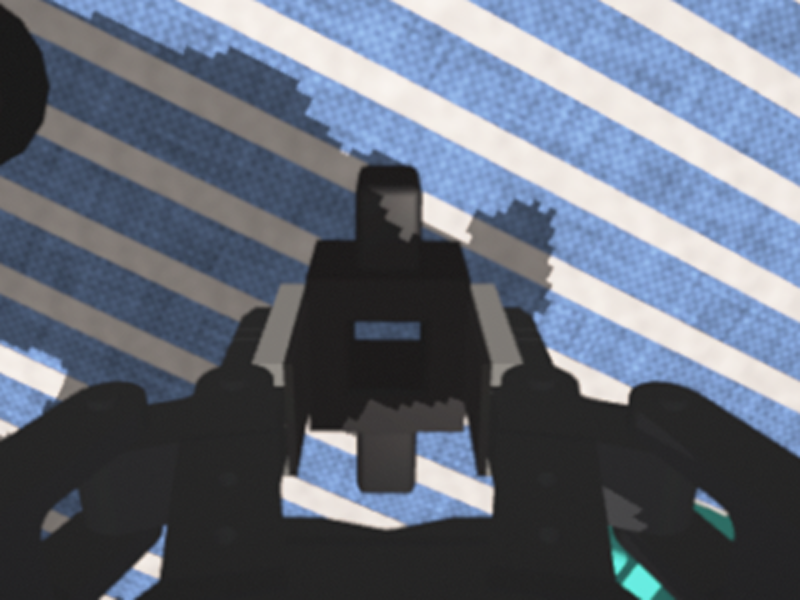

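The jog was refused because of one 0.042 entry. The picture still helps: the black knob is between the pads, with the bore rim centre at about (387,355). Sending the move again.

```bash
python3 -m jog '0 0 0 0 0 .032 1;0 0 -5.77 0 0 .04 1;0 0 -5.77 0 0 .04 1;0 0 -5.76 .004 -.0301 .012 1;.87 -4.92 0 .004 -.0301 0 1;.87 -4.92 0 .004 -.0301 0 1;.87 -4.92 0 .004 -.0301 0 1;.87 -4.92 0 .004 -.0301 0 1;.88 -4.91 0 .004 -.0301 0 1;.88 -4.91 0 .004 -.0301 0 1;0 0 0 .004 -.0301 0 1;0 0 0 .004 -.0301 0 1;0 0 0 .004 -.0301 0 1;0 0 0 .004 -.0301 0 1;0 0 0 .004 -.0301 0 1;0 0 0 0 0 0 1;0 0 0 0 0 0 1'
cat > m.py <<'E'
from h import *;from rig import robot,vision;import pickle,sys
f=vision.grab_frame("wrist");g=vision.grab_frame("scene");pickle.dump((f,g),open("w4.pkl","wb"))
s=robot.state();W=s["position"];M=Ro.from_quat(s["ee_rot"]).as_matrix();p=np.load("p2.npy")
z=np.array([-.5*np.cos(p[2]),-.5*np.sin(p[2]),.75**.5]);y=np.array([-np.sin(p[2]),np.cos(p[2]),0]);x=np.cross(y,z);S=st(p,(-95,-80,62))[0]
d=W-S;print(s["clock"],W,"F",s["wrist_force"].round(1),"spindle frame x y z:",d@x,d@y,d@z,"\ntool in spindle frame",(np.array([x,y,z])@M).round(3).tolist())
print("world x,y,z of spindle axes",x.round(3),y.round(3),z.round(3))
for q in(0,21,28):print(q,proj(f,S+q*z).round(1),proj(g,S+q*z).round(1))
E
python3 m.py
python3 - <<'E'
from h import *;import pickle
f,g=pickle.load(open("w4.pkl","rb"))
a=cv2.resize(f["pixels"][150:400,150:490],None,fx=1.8,fy=1.8,interpolation=cv2.INTER_CUBIC)
a=(255*(a/255.)**.6).astype(np.uint8)
cv2.imwrite("pics/w5.png",a[...,::-1])
# knob offset in hand from the earlier bench picture (TCP 415.89,163.56,9.6)
E
```

```text
clock: 12.32
position: [460.8, -191.2, 131.8]
ee_rot: [0.965, 0.084, 0.247, -0.023]
wrist_force: [-0.2, 0.2, -0.4]
grip_width: 30.8
12.4167 [ 460.48031952 -188.91326382  131.09611379] F [ 0.3  0.2 -0.9] spindle frame x y z: 4.861212713896283 8.99076180421316 76.97869732096504 
tool in spindle frame [[1.0, -0.0, -0.023], [-0.0, -1.0, 0.004], [-0.023, -0.004, -1.0]]
world x,y,z of spindle axes [0.853 0.151 0.5  ] [-0.175  0.985  0.   ] [-0.492 -0.087  0.866]
0 [[322.6 210.6]] [[276.3 173.5]]
21 [[323.4 222.4]] [[277.4 166.8]]
28 [[323.7 226.8]] [[277.8 164.5]]
```

View pics/w5.png

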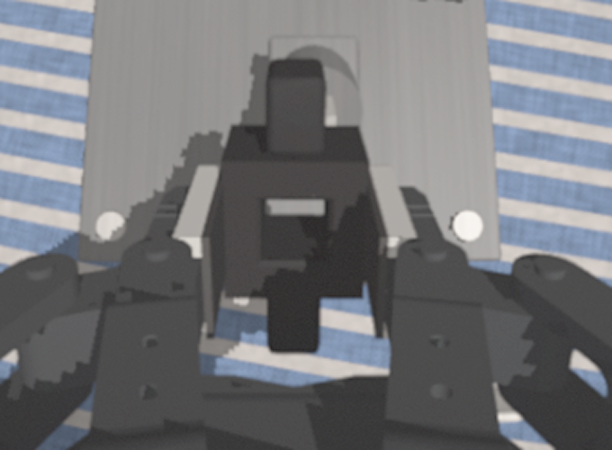

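The picture shows the knob held squarely, with bore rim centre (294,229) in the crop, and the round shoulder partly visible behind the far wing (right edge x≈360, top ≈45). I'll work out the bore offset in the hand.

```bash
cat >> m.py <<'E'
def off(uv,h):  # point on plane h above TCP along -tool z, in tool-aligned spindle axes
    n=cv2.undistortPoints(np.array([[uv]],float),K(f),np.array([f["k1"],0,0,0.]))[0,0]
    R=np.array(f["R"]);c=-R.T@f["t"];dd=R.T@[n[0],n[1],1];n0=-M[:,2];P0=W+h*n0
    P=c+dd*((P0-c)@n0)/(dd@n0);v=P-W;return np.array([v@M[:,0],v@M[:,1]]).round(2)
E
python3 - <<'E'
exec(open("m.py").read().replace('f=vision.grab_frame("wrist");g=vision.grab_frame("scene");pickle.dump((f,g),open("w4.pkl","wb"))','f,g=pickle.load(open("w4.pkl","rb"))'))
C=lambda u:(np.array(u)+.9)/1.8-.5+150
for n,u in dict(boreTL=(263,199),boreTR=(327,198),boreBL=(262,260),boreBR=(327,260),left=(222,296),right=(363,296)).items():
    print(n,[off(C(u),h).tolist() for h in(12,14.4,17)])
th=np.linspace(0,6.28,60)
for q in(0,-20,-30):
    c=(proj(f,[S+q*z+17*(np.cos(t)*x+np.sin(t)*y) for t in th])+.5-150)*1.8-.9;print("circle",q,"min",c.min(0).round(),"max",c.max(0).round())
print("base corners",((proj(f,st(p,[(-150,20,12),(-150,-160,12),(50,20,12)]))+.5-150)*1.8-.9).round())
E
```

```text
12.4167 [ 460.48031952 -188.91326382  131.09611379] F [ 0.3  0.2 -0.9] spindle frame x y z: 4.861212713896283 8.99076180421316 76.97869732096504 
tool in spindle frame [[1.0, -0.0, -0.023], [-0.0, -1.0, 0.004], [-0.023, -0.004, -1.0]]
world x,y,z of spindle axes [0.853 0.151 0.5  ] [-0.175  0.985  0.   ] [-0.492 -0.087  0.866]
0 [[322.6 210.6]] [[276.3 173.5]]
21 [[323.4 222.4]] [[277.4 166.8]]
28 [[323.7 226.8]] [[277.8 164.5]]
boreTL [[4.8, -3.71], [5.96, -3.59], [7.22, -3.45]]
boreTR [[5.0, 10.55], [6.16, 10.42], [7.41, 10.27]]
boreBL [[-10.68, -4.21], [-9.23, -4.08], [-7.66, -3.93]]
boreBR [[-10.73, 10.76], [-9.28, 10.62], [-7.72, 10.47]]
left [[-20.35, -13.81], [-18.73, -13.5], [-16.97, -13.16]]
right [[-20.47, 19.37], [-18.85, 19.07], [-17.09, 18.75]]
circle 0 min [263.  63.] max [358. 153.]
circle -20 min [266.  49.] max [353. 133.]
circle -30 min [267.  43.] max [351. 124.]
base corners [[  72.  259.]
 [ 499.  259.]
 [ 103. -161.]]
```

```bash
python3 -m jog '.11 -.64 0 .003 -.0017 -.0062 1;.12 -.64 0 .003 -.0017 -.0062 1;0 0 0 .003 -.0017 -.0063 1;0 0 0 .003 -.0016 -.0063 1;0 0 0 0 0 0 1;0 0 0 0 0 0 1;0 0 0 0 0 0 1'
python3 - <<'E'
exec(open("m.py").read())
a=cv2.resize(f["pixels"][150:400,150:490],None,fx=1.2,fy=1.2);b=cv2.resize(g["pixels"][120:220,230:330],(300,300),interpolation=cv2.INTER_CUBIC)
a=(255*(cv2.resize(f["pixels"][130:330,180:460],None,fx=1.7,fy=1.7,interpolation=cv2.INTER_CUBIC)/255.)**.6).astype(np.uint8)
a=cv2.copyMakeBorder(a,0,300-min(300,a.shape[0]) if a.shape[0]<300 else 0,0,0,cv2.BORDER_CONSTANT)
b=cv2.copyMakeBorder(b,0,a.shape[0]-300,0,0,cv2.BORDER_CONSTANT)
cv2.imwrite("pics/w6.png",np.hstack([a,b])[...,::-1])
E
```

```text
clock: 13.0
position: [472.9, -196.3, 106.4]
ee_rot: [0.962, 0.085, 0.257, -0.024]
wrist_force: [-0.4, 0.0, -1.6]
grip_width: 30.9
13.1 [ 472.92072156 -196.58938924  106.57798158] F [-0.1  0.2 -0.7] spindle frame x y z: 2.0489278389164625 -0.7405075683075394 50.29127029153523 
tool in spindle frame [[1.0, -0.0, -0.0], [-0.0, -1.0, 0.003], [-0.0, -0.003, -1.0]]
world x,y,z of spindle axes [0.853 0.151 0.5  ] [-0.175  0.985  0.   ] [-0.492 -0.087  0.866]
0 [[311.4 223.2]] [[276.3 173.5]]
21 [[311.1 237.2]] [[277.4 166.8]]
28 [[310.9 242.6]] [[277.8 164.5]]
```

```bash
python3 -m jog '0 0 0 .0018 .0013 -.0035 1;0 0 0 .002 .0003 -.0035 1;0 0 0 .002 .0003 -.0035 1;0 0 0 0 0 0 1'; python3 -m jog '0 0 0 .002 .0003 -.0035 1;0 0 0 .002 .0004 -.0035 1;0 0 0 0 0 0 1;0 0 0 0 0 0 1';python3 m.py | head -1
```

```text
clock: 13.43
position: [478.4, -194.1, 94.7]
ee_rot: [0.962, 0.085, 0.257, -0.025]
wrist_force: [-0.2, -0.2, -0.6]
grip_width: 30.8
clock: 13.77
position: [482.5, -193.7, 88.3]
ee_rot: [0.962, 0.085, 0.257, -0.025]
wrist_force: [0.9, 0.2, -0.0]
grip_width: 31.1
13.8667 [ 482.59066071 -193.96747483   88.68728618] F [-0.9  0.7 -0.8] spindle frame x y z: 1.745880003359268 0.1518838561217731 29.807839435562222
```

```bash
python3 -m jog '0 0 0 .0015 .0003 -.0026 1;0 0 0 .0015 .0002 -.0026 1;0 0 0 .0015 .0003 -.0026 1;0 0 0 0 0 0 1'; python3 -m jog '0 0 0 .001 .0002 -.0017 1;0 0 0 .001 .0002 -.0017 1;0 0 0 0 0 0 1;0 0 0 0 0 0 1';python3 m.py | head -1
```

```text
clock: 14.2
position: [487.0, -192.7, 80.2]
ee_rot: [0.962, 0.085, 0.257, -0.025]
wrist_force: [-1.1, 0.8, -0.7]
grip_width: 31.2
clock: 14.53
position: [489.0, -192.6, 77.3]
ee_rot: [0.962, 0.085, 0.257, -0.025]
wrist_force: [-0.2, 0.5, -0.3]
grip_width: 30.8
14.6333 [ 489.10067265 -192.78267232   77.54151172] F [-0.1 -1.  -1.1] spindle frame x y z: 1.9033821354290499 0.18125717365267663 16.846873766932852
```

```bash
python3 -m jog '0 0 0 .001 .0002 -.0017 1;0 0 0 .001 .0002 -.0017 1;0 0 0 0 0 0 1'; python3 -m jog '0 0 0 .0005 .0001 -.0009 1;0 0 0 .0005 .0001 -.0009 1;0 0 0 0 0 0 1';python3 -m jog '0 0 0 .0005 .0001 -.0009 1;0 0 0 .0005 .0001 -.0009 1;0 0 0 0 0 0 1';python3 m.py | head -1
```

```text
clock: 14.88
position: [491.0, -192.2, 73.7]
ee_rot: [0.962, 0.085, 0.257, -0.025]
wrist_force: [0.1, -0.3, -0.1]
grip_width: 31.1
clock: 15.13
position: [492.0, -192.0, 72.1]
ee_rot: [0.962, 0.085, 0.257, -0.025]
wrist_force: [0.3, 0.6, -0.6]
grip_width: 30.9
clock: 15.38
position: [492.9, -192.1, 71.2]
ee_rot: [0.962, 0.086, 0.257, -0.025]
wrist_force: [-13.4, 1.8, 13.7]
grip_width: 31.1
15.4833 [ 492.82552871 -192.0962577    71.14088167] F [-13.2   1.4  13. ] spindle frame x y z: 1.9831300374798957 0.20643515343951607 9.410020323129332
```

Contact came at TCP 9.4 mm above the shoulder, where a seated knob was expected, with about 18 N along the spindle. Opening and backing off.

```bash
python3 -m jog '0 0 0 0 0 0 .55;0 0 0 0 0 0 .4;0 0 0 0 0 0 .2;0 0 0 0 0 0 0;0 0 0 0 0 0 0;0 0 0 0 0 0 0;0 0 0 -.0098 -.0017 .0173 0;0 0 0 -.0098 -.0017 .0173 0;0 0 0 -.0148 -.0026 .026 0;0 0 0 -.0148 -.0026 .026 0;0 0 0 0 0 0 0;0 0 0 0 0 0 0'
python3 - <<'E'
exec(open("m.py").read())
# predicted outline of seated knob: top face (z=24) and bore rim, in wrist & scene views
import itertools
for h in(24,30):
  P=[S+h*z+a*x+b*y for a,b in((-17,-16),(-17,16),(17,16),(17,-16))]
  print(h,"w",proj(f,P).round(0).tolist(),"s",proj(g,P).round(0).tolist())
a=cv2.resize(f["pixels"][130:380,170:470],None,fx=1.6,fy=1.6,interpolation=cv2.INTER_CUBIC);a=(255*(a/255.)**.6).astype(np.uint8)
b=cv2.resize(g["pixels"][140:220,240:300],(300,400),interpolation=cv2.INTER_CUBIC)
cv2.imwrite("pics/w7.png",np.hstack([a,b])[...,::-1]);print(a.shape)
E
```

```text
clock: 16.48
position: [444.2, -201.9, 158.9]
ee_rot: [0.962, 0.085, 0.258, -0.022]
wrist_force: [-0.2, -0.1, 0.2]
grip_width: 85.3
16.5833 [ 443.67125377 -200.14763598  156.36004013] F [-0.3 -0.1 -1.4] spindle frame x y z: 1.46035649763499 0.8654466910049705 108.11445192354702 
tool in spindle frame [[1.0, -0.001, -0.001], [-0.001, -1.0, 0.004], [-0.001, -0.004, -1.0]]
world x,y,z of spindle axes [0.853 0.151 0.5  ] [-0.175  0.985  0.   ] [-0.492 -0.087  0.866]
0 [[310.8 196.5]] [[276.3 173.5]]
21 [[310.6 204.9]] [[277.4 166.8]]
28 [[310.5 208. ]] [[277.8 164.5]]
24 w [[334.0, 230.0], [287.0, 230.0], [286.0, 181.0], [335.0, 181.0]] s [[276.0, 163.0], [285.0, 166.0], [280.0, 169.0], [270.0, 166.0]]
30 w [[335.0, 233.0], [286.0, 233.0], [285.0, 184.0], [335.0, 184.0]] s [[276.0, 161.0], [286.0, 164.0], [280.0, 167.0], [270.0, 164.0]]
(400, 480, 3)
```

View pics/w7.png

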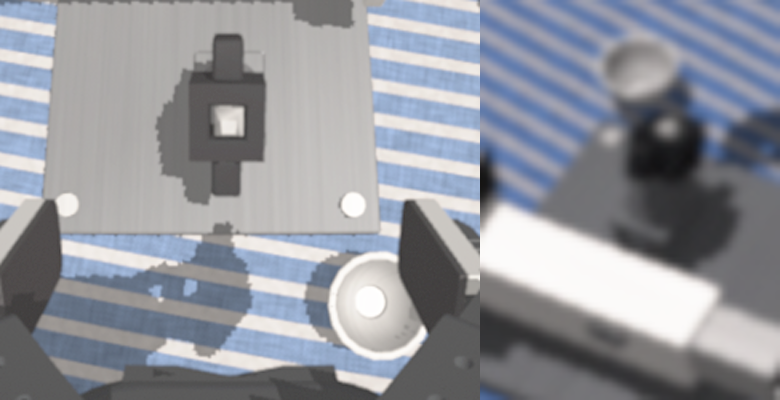

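The knob sits square on the spindle with the tip showing in the bore, and its near top edge is at row 230.6 (230 predicted when home). To rule out a small lift during release, I'll press gently on the block with the fingers part-closed astride the tip.

```bash
python3 -m jog '0 0 0 .0001 -.0007 0 .72;0 0 0 0 0 0 .72;0 0 0 0 0 0 .72;0 0 0 0 0 0 .72;0 0 0 0 0 0 .72;0 0 0 .0094 .0017 -.0165 .72;0 0 0 .0094 .0017 -.0165 .72;0 0 0 .0094 .0017 -.0165 .72;0 0 0 .0074 .0013 -.013 .72;0 0 0 0 0 0 .72;0 0 0 0 0 0 .72'; python3 m.py|head -1; python3 -m jog '0 0 0 .001 .0002 -.0017 .72;0 0 0 .001 .0002 -.0017 .72;0 0 0 0 0 0 .72'; python3 -m jog '0 0 0 .001 .0002 -.0017 .72;0 0 0 .001 .0002 -.0017 .72;0 0 0 0 0 0 .72'
```

```text
clock: 17.5
position: [479.3, -194.2, 94.0]
ee_rot: [0.962, 0.085, 0.257, -0.025]
wrist_force: [0.3, 0.6, 0.0]
grip_width: 23.7
17.6 [ 479.73056303 -195.3448433    95.45138803] F [-0.1  0.6  0.9] spindle frame x y z: 2.480726075634138 -0.7046856220610722 37.19408790458432 
clock: 17.85
position: [481.6, -194.7, 91.5]
ee_rot: [0.962, 0.085, 0.258, -0.024]
wrist_force: [0.5, -0.2, -0.7]
grip_width: 23.8
clock: 18.1
position: [483.5, -193.9, 87.5]
ee_rot: [0.962, 0.085, 0.257, -0.025]
wrist_force: [-0.7, -0.9, 0.2]
grip_width: 23.7
```

```bash
python3 -m jog '0 0 0 .001 .0002 -.0017 .72;0 0 0 .0005 .0001 -.0009 .72;0 0 0 0 0 0 .72'; python3 -m jog '0 0 0 .0005 .0001 -.0009 .72;0 0 0 .0005 .0001 -.0009 .72;0 0 0 0 0 0 .72'; python3 m.py|head -1
```

```text
clock: 18.35
position: [485.0, -193.6, 84.9]
ee_rot: [0.962, 0.085, 0.257, -0.025]
wrist_force: [-0.3, 0.5, -0.4]
grip_width: 23.6
clock: 18.6
position: [486.0, -193.7, 83.7]
ee_rot: [0.962, 0.085, 0.257, -0.024]
wrist_force: [-5.0, 1.7, 5.8]
grip_width: 23.9
18.7 [ 485.99713836 -193.69078374   83.68060024] F [-5.4  0.3  6.4] spindle frame x y z: 2.1891314630648733 -0.17074539003318087 23.770705135725184
```

```bash
python3 -m jog '0 0 0 .0005 .0001 -.0009 .72;0 0 0 0 0 0 .72;0 0 0 0 0 0 .72'; python3 m.py|head -1; python3 -m jog '0 0 0 .0003 0 -.0005 .72;0 0 0 0 0 0 .72'; python3 m.py|head -1
```

```text
clock: 18.95
position: [486.2, -193.7, 83.6]
ee_rot: [0.962, 0.086, 0.257, -0.024]
wrist_force: [-19.5, 1.9, 20.3]
grip_width: 24.0
19.05 [ 486.21281042 -193.70795042   83.61529571] F [-19.3   2.3  21. ] spindle frame x y z: 2.337787776296862 -0.2253231260645897 23.609471189610616 
clock: 19.22
position: [486.3, -193.8, 83.6]
ee_rot: [0.962, 0.087, 0.257, -0.025]
wrist_force: [-28.9, 3.1, 28.4]
grip_width: 24.2
19.3167 [ 486.33336176 -193.75164426   83.57741457] F [-28.5   1.6  28.8] spindle frame x y z: 2.415032340514726 -0.2894038436648763 23.52113264647529
```

Rigid stop at 23.5–23.8 mm under 40 N from the fingers, so the knob is home. I'll back away along the spindle, check the pictures numerically, and hand in.

```bash
python3 -m jog '0 0 0 -.0005 -.0001 .0009 .72;0 0 0 -.0049 -.0009 .0087 .72;0 0 0 -.0148 -.0026 .026 .72;0 0 0 -.0148 -.0026 .026 .72;0 0 0 -.0148 -.0026 .026 .72;0 0 0 0 0 0 .72;0 0 0 0 0 0 .72;0 0 0 0 0 0 .72'
python3 - <<'E'
exec(open("m.py").read())
g0=pickle.load(open("fr0.pkl","rb"))["scene"]["pixels"].astype(int)
d=np.abs(g["pixels"].astype(int)-g0).max(2)>70
# dark-object centroid and top-face check in wrist view
P=[S+24*z+a*x+b*y for a,b in((-17,-16),(-17,16),(17,16),(17,-16))];print(proj(f,P).round().tolist())
lo,hi=proj(f,P).min(0).astype(int)-6,proj(f,P).max(0).astype(int)+6
m=f["pixels"][lo[1]:hi[1],lo[0]:hi[0]].max(2)<75
c=(lo+hi)//2-lo;print("dark rows beside bore",np.where(m[:,c[0]+15])[0][[0,-1]]+lo[1],"dark cols near edge",np.where(m[-12])[0][[0,-1]]+lo[0])
for n,(u,v) in dict(purple=(372,250),white=(411,193),turq=(373,200),round=(431,242),pot=(273,155),screwdr=(235,130),can=(180,160),bottle=(380,350),tablet=(480,335),tweez=(420,290)).items():
    print(n,d[v-8:v+8,u-8:u+8].mean().round(2),end="; ")
robot.sign_off()
E
```

```text
clock: 19.98
position: [436.9, -202.0, 169.1]
ee_rot: [0.962, 0.085, 0.257, -0.025]
wrist_force: [0.2, -0.2, -0.4]
grip_width: 23.7
20.0833 [ 436.7936994  -201.3402145   168.14170372] F [ 0.1 -0.1 -0.5] spindle frame x y z: 1.3062156398961307 0.8926216497802166 121.80773848119756 
tool in spindle frame [[1.0, -0.001, -0.002], [-0.001, -1.0, 0.006], [-0.002, -0.006, -1.0]]
world x,y,z of spindle axes [0.853 0.151 0.5  ] [-0.175  0.985  0.   ] [-0.492 -0.087  0.866]
0 [[313.1 190.3]] [[276.3 173.5]]
21 [[313.  197.9]] [[277.4 166.8]]
28 [[312.9 200.7]] [[277.8 164.5]]
[[335.0, 222.0], [291.0, 222.0], [290.0, 175.0], [336.0, 175.0]]
dark rows beside bore [170 221] dark cols near edge [283 335]
purple 0.0; white 0.14; turq 0.0; round 0.0; pot 0.0; screwdr 0.0; can 0.0; bottle 0.0; tablet 0.0; tweez 0.0; the job is handed in; nothing more can be done
```

The clamp is set to its narrow width, and the black winged knob is seated on the spindle and released. I handed the job in at about 20 s of the 51 s allowed; no verdict was reported.

- **Clamp arm:** I pinched the button flush, slid its front end under the sleeve, then gripped farther out and pushed until it locked. With 12 N pushing in and 14 N pulling out, the arm moved only about 4 mm, which matches the stated play. I did not see the popped-out button clearly in a picture.
- **Knob:** It met the shoulder where I expected. After release I pressed on its top with the fingers at about 40 N total, and it stopped firmly at 23.5–23.8 mm above the shoulder (24 mm nominal). The last wrist image put its near edge about 1 px from the predicted seated position.
- **Bystanders:** A before/after check of the scene image showed no change at nine of the ten spots checked. The white look-alike's spot changed 14%, probably the robot's shadow; the arm never went near it.
- **Mismatches and errors:**
  - The clamp position from the fixed cameras differed from the wrist camera's by about 2.6 mm. I used the wrist camera's.
  - One move was refused for a shift of 0.042 m, just over the limit, and I sent it again corrected.
  - The 40 N press was through the fingertips. The 40 N limit covers the arm and gripper body, but I can't see how the judge counts it.

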